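# Switch on, set the units and tare the kitchen scale with the wooden bowl on it

## Task

Get the white kitchen scale ready to weigh into the wooden bowl: with the pan still empty press the green power key, then the blue unit key, then set the wooden bowl upright in the middle of the pan and let go, and last press the orange tare key under its rim. Press gently, one key at a time, each well in and let up again before the next step; never power or unit with the bowl on, nor tare without it. Do not press the black hold key, and leave everything else where it stands.

Things in the scene. Friction and masses are not known exactly. Their poses are not given: they have to be found in the camera images.
- scale: white kitchen scale, fixed, 230 x 220 mm, housing 64 high. Origin on the worktop; x = -125 mm is its front (to the robot), +105 its back, +y its left seen from the front. The key panel is 74 mm deep, hinged at its lower front edge (x = -125, height 20) and left at any slope from 26 to 44 degrees, stiff, not measured: see or feel it. Keys in a row 42 mm up the panel from the hinge
- pan: round steel pan, fixed, 124 mm across, origin at the centre of its top, 75 mm above the worktop, over the scale's origin. The bowl on it reaches out over the middle keys, whose tops lie 48 to 57 mm high at x = -92 to -102 mm of the scale; a hand coming straight down meets its rim: come from the front, the tool leaning 35 to 45 degrees, pointing down and to the back
- power (a joint): travel of the green power key: 0 up, 0.007 m hard against its stop. It counts as pressed from 0.0045 m. The spring pushes back with 1 N at the start, 5.5 N at 0.0045 m, 8 N at 0.007 m; let go, it springs back up. Round key, 26 mm across, top 11 mm proud of the panel, +66 mm along the scale's y. More than 20 N on it or anywhere on the scale damages the scale
- tare (a joint): travel of the orange tare key: 0 up, 0.007 m hard against its stop. It counts as pressed from 0.0045 m. The spring pushes back with 1 N at the start, 5.5 N at 0.0045 m, 8 N at 0.007 m; let go, it springs back up. Round key, 26 mm across, top 11 mm proud of the panel, +22 mm along the scale's y. More than 20 N on it or anywhere on the scale damages the scale
- unit (a joint): travel of the blue unit key: 0 up, 0.007 m hard against its stop. It counts as pressed from 0.0045 m. The spring pushes back with 1 N at the start, 5.5 N at 0.0045 m, 8 N at 0.007 m; let go, it springs back up. Round key, 26 mm across, top 11 mm proud of the panel, -22 mm along the scale's y. More than 20 N on it or anywhere on the scale damages the scale
- hold (a joint): travel of the black hold key: 0 up, 0.007 m hard against its stop. It counts as pressed from 0.0045 m. The spring pushes back with 1 N at the start, 5.5 N at 0.0045 m, 8 N at 0.007 m; let go, it springs back up. Round key, 26 mm across, top 11 mm proud of the panel, -66 mm along the scale's y. More than 20 N on it or anywhere on the scale damages the scale
- wooden_bowl: brown wooden mixing bowl, loose, 0.25 to 0.5 kg, 200 mm across the rim, 75 mm high, wall 9 mm thick, the top 20 mm of the wall nearly upright, flat foot 100 mm across, inner floor 10 mm above the foot. Origin at the centre of the foot's underside, z up. It can be pinched over the rim from above
- steel_bowl: shiny steel bowl, 170 mm across the rim, 65 mm high, a bystander; origin under its centre. It and the wooden bowl stand one on each side of the scale, either way round
- ramekin: white ramekin, 90 mm across, 45 mm high, a bystander; origin under its centre
- egg_carton: grey egg carton with brown eggs, 104 x 150 mm, 70 mm high, a bystander; origin under its centre
- sugar_jar: jar of brown sugar with a steel lid, 72 mm across, 120 mm high, a bystander; origin under its centre
- scoop: small wooden flour scoop, 165 mm long (x), 35 mm high, lying in front of the scale, a bystander; origin under the scoop where the handle joins

How it is judged:
By the outcome, as a careful person would: the job done as asked, in the order asked, and still so for the second after the job is handed in, with the robot touching nothing.
It also fails if it takes over 67 s, if anything falls off the work surface, if the arm or the gripper's body presses on something with over 40 N, if the wrist force passes 120 N, or if a joint passes its speed limit or range.

## Robot

A 6-joint arm with a two-finger parallel gripper is mounted at the origin on the work surface. World frame = base frame: x ahead of the robot, y to its left, z up, the work surface at z = 0. Lengths are in mm, angles in rad, forces in N, time in s.
With the tool pointing down it reaches from about 425 to 950 mm from the base axis. Payload 14.7 kg.
Tool frame: the origin (TCP) lies at the very end of the fingers, on their centre line; the grasp point (between the pads) lies 19 mm behind it; z points along the fingers, y is the line along which they close (so a half turn about z gives the same grasp; the last joint's range is limited). The gripper opens to 85 mm and grips with 20 to 120 N. Pads are 22 mm wide; open, the fingers measure 114 mm over their backs; the gripper's body (76 mm by 85 mm) begins 54 mm behind the grasp point. The pads swing forward as they close: fully open they stand 13 mm farther back than shut.
Start: joints at [-1.316, 0.48, 1.596, -0, 1.065, -0.047], TCP at [193.222, -620.61, 195.497] pointing down, gripper open.
Joint ranges: [-2.75, 2.75], [-0.82, 2.05], [0.23, 2.67], [-1.56, 4.7], [0.09, 2.69], [-2.92, 2.92]. Speed limits (rad/s): [1.89, 1.89, 2.39, 3.01, 3.01, 3.01].

## Interface

Orientations are given as a rotation vector (axis times angle).
In Python, from cell import telemetry, viewer, manip gives the robot as it stands.
- The arm moves only by the shell command python3 -m pendant 'ROWS' [FORCE]. ROWS is JSON, a list of rows, each a list of 7 numbers: the turn, a rotation vector about the world's x, y, z in rad, then the shift along the world's x, y, z in cm, then the opening, from -1 (shut) to 1 (fully open). A call has 1 to 20 rows; each row is the pose to reach, as a shift and turn from the pose commanded when the call began; what a row does not reach only later rows make up. A row lasts 1/12 s, in which the tool goes at most 41.7 mm and 7.16 degrees, less where a joint would pass 70% of its speed; a pose out of reach is approached as far as the arm can. A call with a gripper value outside its range is refused whole. The fingers move at their own pace and stop on an object; FORCE is the grip in N (left out, the last holds). Time passes only in rows, so rows that repeat a pose let the fingers close. It gives the time, the measured TCP pose, the force, the opening and the grip force at its end, in the units of the state.
- telemetry.state(): the state, without advancing time (a new reading comes with each control period).
- viewer.read_camera(name): name is "scene" or "top"; returns the picture (384x512x3 uint8, red, green, blue); there is no depth.
- viewer.camera_info(name): a dict with "K" (3x3 intrinsics, pixels), "R" (3x3) and "t" (3): a world point X has camera coordinates R X + t. Camera axes: x right, y down, z forward; pixel columns grow to the right and rows downward; lengths in mm; the calibration is good to about 2 mm. A picture is of the moment at which its call begins. camera_info takes no time and is no camera call.
- manip.sign_off(): hands the job in; it is judged then, once.
The state is a dict: "time_s": time; "joints": joint angles; "joint_vel": joint speeds; "tau": joint torques, N m; "tcp_pos": TCP position; "ee_rot": TCP orientation; "contact_force": force on the tool from outside, world axes, zero at the start; "ft_torque": the same for the moment, N m; "grip_width": finger opening in mm; "grip_force": force on a finger pad.
Only numpy, scipy, OpenCV 4.12 (cv2) and the standard library are available. Lean on these libraries where they do the work, as an engineer would, in place of code of your own. Each camera call takes 0.05 s, during which the arm holds its last target. There are 200 camera calls.

## Working session

There is one attempt and no reset: what is moved stays moved. The work goes in short steps, Python scripts to look and compute and a shell command to move; the robot and the scene stay as the last step left them, time stands still between calls to the robot, and variables do not carry over. Pictures are saved under pics/ and viewed, at most 10 in all, crops included, and the job is handed in when it is done.

```bash
mkdir -p pics
python3 - <<'E'
from cell import telemetry, viewer
import cv2
for n in("scene","top"):
    im=viewer.read_camera(n); cv2.imwrite(f"pics/{n}0.png",cv2.resize(im[:,:,::-1],(800,600),interpolation=cv2.INTER_CUBIC))
    c=viewer.camera_info(n); print(n,c)
print(telemetry.state())
E
```

```text
scene {'K': array([[405.83677641,   0.        , 257.74367613],
       [  0.        , 405.83677641, 180.03838493],
       [  0.        ,   0.        ,   1.        ]]), 'R': array([[ 0.36427189,  0.93125473,  0.00840341],
       [ 0.67904431, -0.25941975, -0.68673155],
       [-0.63734199,  0.25586329, -0.72686255]]), 't': array([-208.44353225, -301.31650245, 1414.00969358])}
top {'K': array([[443.83667843,   0.        , 260.04721304],
       [  0.        , 443.83667843, 195.43588333],
       [  0.        ,   0.        ,   1.        ]]), 'R': array([[ 0.0277948 , -0.99925106,  0.02692143],
       [-0.99499463, -0.03024238, -0.09524222],
       [ 0.09598505, -0.02413944, -0.99509002]]), 't': array([  -9.30601768,  533.50324671, 1123.07429342])}
{'time_s': 0.1, 'joints': array([-1.31558822e+00,  4.80790812e-01,  1.59681611e+00, -3.29511131e-05,
        1.06512060e+00, -4.65952497e-02]), 'joint_vel': array([ 0.00174273, -0.00033078, -0.00330341, -0.00071807, -0.00101501,
        0.00047779]), 'tau': array([ 1.24988976e-03, -9.52253652e+01, -4.31037891e+01, -1.26340028e-04,
        5.14188243e-03,  1.92729323e-05]), 'tcp_pos': array([ 193.11236972, -620.20738651,  194.92056815]), 'ee_rot': array([-3.10477469e+00, -4.72130022e-01,  2.30543541e-04]), 'contact_force': array([ 0.11685668, -0.26788185, -0.65865248]), 'ft_torque': array([-0.01036753,  0.04407297,  0.00093286]), 'grip_force': 0.0, 'grip_width': 85.60645770706968}
```

View pics/scene0.png

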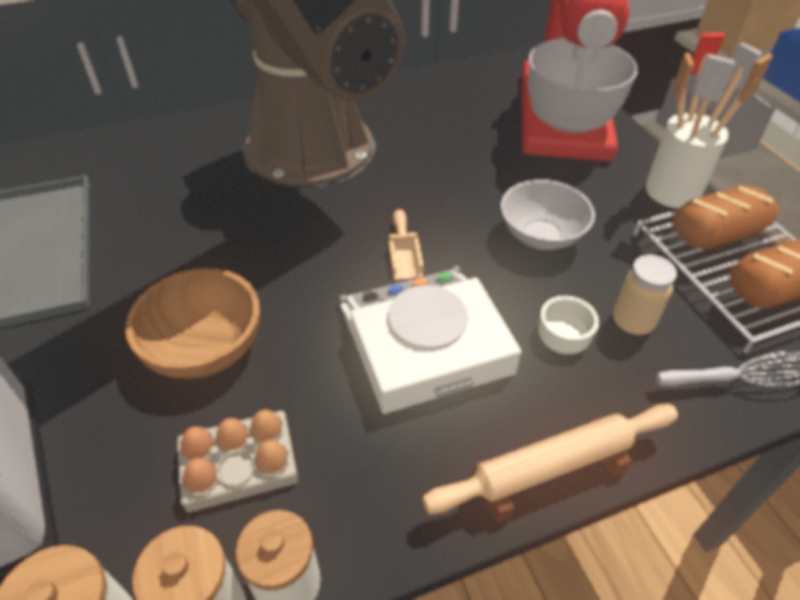

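View pics/top0.png

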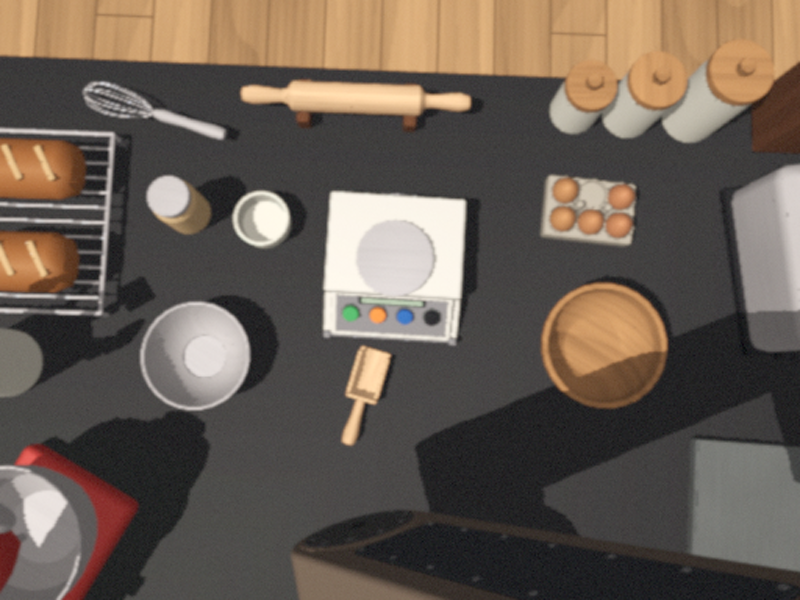

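The top view shows the scale near (395,265), the wooden bowl at (605,345) on the robot's right, and the scoop in front of the scale at (365,395). The scene view shows the keys at (372,295) to (445,278). I'll enlarge both around the scale.

Run:
```python
from cell import viewer
import cv2,numpy as np
t=np.mean([viewer.read_camera("top").astype(float) for _ in range(3)],0).astype(np.uint8)
s=np.mean([viewer.read_camera("scene").astype(float) for _ in range(3)],0).astype(np.uint8)
np.savez("im0.npz",t=t,s=s)
a=cv2.resize(t[115:225,200:310,::-1],None,fx=5,fy=5,interpolation=cv2.INTER_CUBIC)
cv2.imwrite("pics/t_scale.png",a)
b=cv2.resize(s[165:265,213:337,::-1],None,fx=6,fy=6,interpolation=cv2.INTER_CUBIC)
cv2.imwrite("pics/s_scale.png",b)
def blobs(im,box):
    x0,y0,x1,y1=box; hsv=cv2.cvtColor(im,cv2.COLOR_RGB2HSV)
    for n,lo,hi in(("g",50,85),("o",5,20),("b",100,125)):
        m=((hsv[...,0]>=lo)&(hsv[...,0]<=hi)&(hsv[...,1]>110)&(hsv[...,2]>60)); k=np.zeros_like(m);k[y0:y1,x0:x1]=1;m&=k
        ys,xs=np.nonzero(m); print(n,len(xs),xs.mean(),ys.mean())
blobs(t,(212,192,290,212)); blobs(s,(225,170,300,195))
```

```text
g 64 224.09375 199.9375
o 82 241.5121951219512 201.1219512195122
b 73 258.6575342465753 202.05479452054794
g 0 nan nan
o 27 268.3333333333333 179.77777777777777
b 0 nan nan<stdin>:14: RuntimeWarning: Mean of empty slice.
  ret = ret.dtype.type(ret / rcount)
```

View pics/t_scale.png

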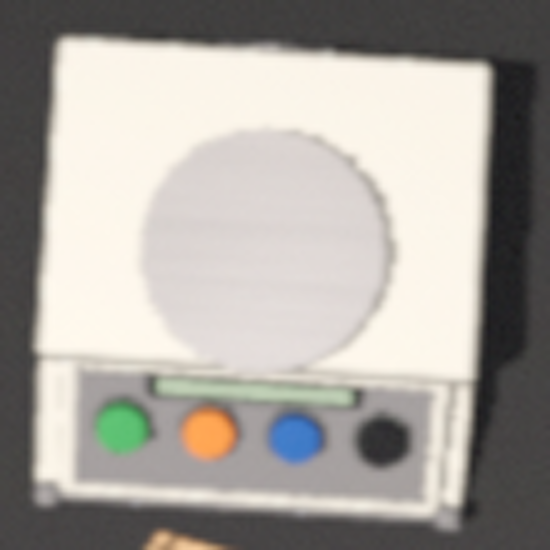

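View pics/s_scale.png

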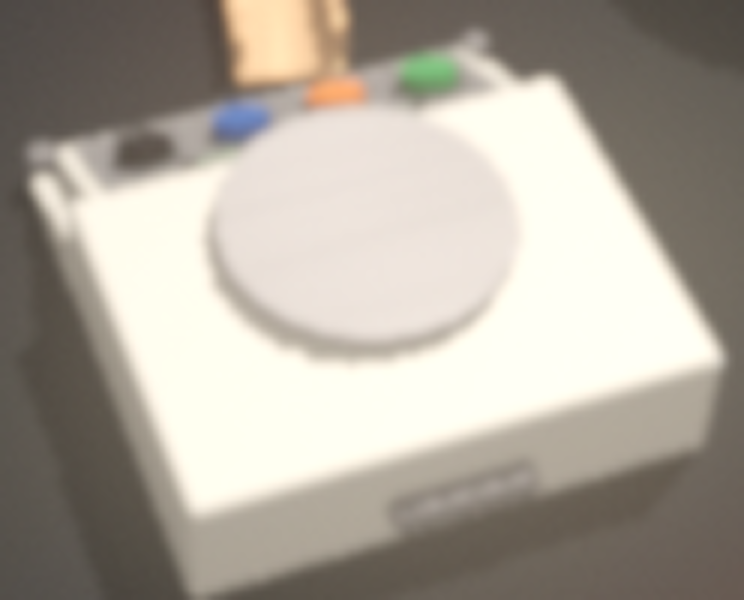

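The enlarged top view has the pan centre at (265,249) and the keys at (120,426), (209,433), (295,438), (382,441). The scene crop has the pan at (366,224), blue at (243,121), green at (429,73) and black at (145,150). I'll fit the scale pose and slope, then the bowl.

```bash
cat > h.py <<'E'
import numpy as np,cv2
from cell import viewer
from scipy.optimize import least_squares
C={n:viewer.camera_info(n) for n in("top","scene")}
def proj(n,X):
    c=C[n];p=(np.atleast_2d(X)@c["R"].T+c["t"])@c["K"].T;return p[:,:2]/p[:,2:]
def ray(n,uv,z):
    c=C[n];d=c["R"].T@np.linalg.solve(c["K"],[*uv,1]);o=-c["R"].T@c["t"];return o+d*(z-o[2])/d[2]
def tp(u,v):return 200+(u+.5)/5-.5,115+(v+.5)/5-.5
def sc(u,v):return 213+(u+.5)/6-.5,165+(v+.5)/6-.5
E
python3 - <<'E'
from h import *
ot=[tp(*p) for p in[(265,249.5),(58,37),(491,63),(120,426),(209,433),(295,438),(382,441)]]
os_=[sc(*p) for p in[(366,224),(722,358),(195,515),(429,73),(243,121),(145,149)]]
def key(th,y):return[-125+42*np.cos(th)-11*np.sin(th),y,20+42*np.sin(th)+11*np.cos(th)]
def W(q,P):
    c,s=np.cos(q[2]),np.sin(q[2]);P=np.array(P);return np.c_[q[0]+c*P[:,0]-s*P[:,1],q[1]+s*P[:,0]+c*P[:,1],P[:,2]]
def f(q):
    th=q[3];b=[[0,0,75],[105,115,64],[105,-115,64]]
    rt=proj("top",W(q,b+[key(th,y) for y in(66,22,-22,-66)]))-ot+q[4:6]
    rs=proj("scene",W(q,b+[key(th,y) for y in(66,-22,-66)]))-os_+q[6:8]
    return np.r_[rt.ravel(),rs.ravel(),q[4:]/1.0]
r=least_squares(f,[600,0,0,.6,0,0,0,0],x_scale=[100,100,1,1,1,1,1,1]);q=r.x
J=np.linalg.inv(r.jac.T@r.jac)
print(q.round(3),np.degrees(q[2:4]),r.fun.round(2)); print("sd",np.sqrt(np.diag(J))[:4]*.5)
for n,y in zip("gobk",(66,22,-22,-66)):print(n,W(q,[key(q[3],y)]).round(1))
np.save("scale.npy",q)
# bowls: rim ellipse in the top view
t=np.load("im0.npz")["t"]
cv2.imwrite("pics/bowl.png",cv2.resize(t[174:269,340:435,::-1],None,fx=5,fy=5,interpolation=cv2.INTER_CUBIC))
hsv=cv2.cvtColor(t,cv2.COLOR_RGB2HSV);m=((hsv[...,0]<25)&(hsv[...,1]>90)&(hsv[...,2]>40)).astype(np.uint8);m[:174]=0;m[269:]=0;m[:,:340]=0;m[:,435:]=0
c=max(cv2.findContours(m,0,1)[0],key=cv2.contourArea)[:,0]
print("bbox",cv2.boundingRect(c))
E
```

```text
[ 6.04267e+02  2.92510e+01 -2.60000e-02  3.99000e-01  5.00000e-02
 -4.53000e-01 -2.56000e-01  1.60000e-01] [-1.50497939 22.8614129 ] [-0.42  0.07 -2.08 -0.27  1.77 -0.05  0.46  0.41  0.02 -0.01  0.15 -0.04
  0.05  0.33  0.25 -1.09  2.89 -0.6  -2.58  1.1   0.02  0.24 -0.27  0.34
 -0.05 -0.15  0.05 -0.45 -0.26  0.16]
sd [1.04260919 0.95855702 0.00316122 0.02030693]
g [[515.5  97.6  46.5]]
o [[514.3  53.6  46.5]]
b [[513.1   9.6  46.5]]
k [[512.  -34.3  46.5]]
bbox (346, 180, 82, 82)
```

View pics/bowl.png

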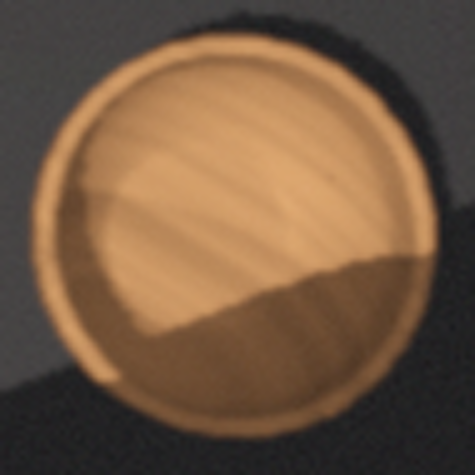

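The housing is 220 wide, so its corners sit at ±110; refitting. The bowl crop shows a round rim about 400 px across, centred near (235,235).

```bash
cat > fit.py <<'E'
from h import *
ot=[tp(*p) for p in[(265,249.5),(58,37),(491,63),(120,426),(209,433),(295,438),(382,441)]]
os_=[sc(*p) for p in[(366,224),(722,358),(195,515),(429,73),(243,121),(145,149)]]
def key(th,y):return[-125+42*np.cos(th)-11*np.sin(th),y,20+42*np.sin(th)+11*np.cos(th)]
def W(q,P):
    c,s=np.cos(q[2]),np.sin(q[2]);P=np.array(P);return np.c_[q[0]+c*P[:,0]-s*P[:,1],q[1]+s*P[:,0]+c*P[:,1],P[:,2]]
def f(q):
    th=q[3];b=[[0,0,75],[105,110,64],[105,-110,64]]
    rt=proj("top",W(q,b+[key(th,y) for y in(66,22,-22,-66)]))-ot+q[4:6]
    rs=proj("scene",W(q,b+[key(th,y) for y in(66,-22,-66)]))-os_+q[6:8]
    return np.r_[rt.ravel(),rs.ravel(),q[4:]/1.0]
E
python3 - <<'E'
from fit import *
r=least_squares(f,[600,0,0,.6,0,0,0,0],x_scale=[100,100,1,1,1,1,1,1]);q=r.x
J=np.linalg.inv(r.jac.T@r.jac)
print(q.round(3),np.degrees(q[2:4]),r.fun.round(2)); print("sd",np.sqrt(np.diag(J))[:4]*.4)
for n,y in zip("gobk",(66,22,-22,-66)):print(n,W(q,[key(q[3],y)]).round(1))
np.save("scale.npy",q)
# bowl rim
p=np.array([(32,235),(438,235),(235,32),(235,438)])
e=lambda u,v:(340+(u+.5)/5-.5,174+(v+.5)/5-.5)
def g(b):
    a=np.linspace(0,2*np.pi,200);P=proj("top",np.c_[b[0]+b[2]*np.cos(a),b[1]+b[2]*np.sin(a),a*0+75])
    return np.array([P[:,0].min(),P[:,0].max(),P[:,1].min(),P[:,1].max()])-[e(32,0)[0],e(437,0)[0],e(0,32)[1],e(0,437)[1]]
r=least_squares(g,[550,-290,100]);print("bowl",r.x,r.fun)
# scoop / steel outline ends in the top picture
for uv in((345,440),(365,345),(390,350),(378,403),(350,400)):print("scoop",ray("top",np.array(uv)*.64,10)[:2].round(0))
E
```

```text
[ 6.04821e+02  2.87610e+01 -2.80000e-02  4.01000e-01 -1.10000e-01
 -2.76000e-01 -2.10000e-01 -1.00000e-03] [-1.63192266 22.96497601] [-0.38  0.03  0.04 -0.27 -0.06 -0.1   0.42  0.33 -0.02 -0.05  0.11 -0.04
  0.    0.37  0.2  -1.03  0.91  0.15 -0.64  0.5   0.07  0.26 -0.26  0.32
 -0.06 -0.2  -0.11 -0.28 -0.21 -0.  ]
sd [0.83420072 0.76687569 0.00256016 0.01622817]
g [[516.1  97.3  46.5]]
o [[514.9  53.3  46.5]]
b [[513.6   9.4  46.5]]
k [[512.4 -34.6  46.5]]
bowl [ 476.74130735 -308.3557743   100.86525681] [ 0.1708994  -0.17165653 -0.17133324  0.16836652]
scoop [310. 100.]
scoop [467.  73.]
scoop [459.  31.]
scoop [371.  48.]
scoop [375.  95.]
```

```bash
cat >> h.py <<'E'
from scipy.spatial.transform import Rotation as Ro
from cell import telemetry
q=np.load("scale.npy");yaw=q[2]
def Rt(lean):  # tool x along scale x, leaning back
    return Ro.from_euler("z",yaw)*Ro.from_euler("y",-lean)*Ro.from_matrix(np.diag([1.,-1,-1]))
def S(p):c,s=np.cos(yaw),np.sin(yaw);return np.array([q[0]+c*p[0]-s*p[1],q[1]+s*p[0]+c*p[1],p[2]])
def keytcp(y,depth,th=np.radians(27),L=np.radians(40),a=5):
    n=np.array([-np.sin(th),0,np.cos(th)]);k=np.array([-125+42*np.cos(th),y,20+42*np.sin(th)])+11*n
    e=np.array([np.cos(L),0,np.sin(L)])
    t=k-depth*n+a*e                       # TCP, a mm up the face from the key centre
    t+=n*max(0,-( (a-11)*np.sin(-(L-th)) )*0+ 11*np.sin(L-th)-a*0)*0
    low=t-11*e; t+=n*(-(low-k)@n-depth)   # put the low edge at the depth
    return S(t)
def rel(T,R,state=None):
    s=state or telemetry.state();d=(np.array(T)-s["tcp_pos"])/10
    return (R*Ro.from_rotvec(s["ee_rot"]).inv()).as_rotvec().round(4),d.round(2)
E
sed -i '/max(0,/d' h.py
python3 - <<'E'
from h import *
for n,y in(("g",66),("b",-22),("o",22)):
    for d in(-40,0,6):print(n,d,keytcp(y,d).round(1))
print(rel(keytcp(66,-40)+[-10,0,20],Rt(np.radians(40))))
E
```

```text
g -40 [499.2  97.8  88.9]
g 0 [517.4  97.3  53.3]
g 6 [520.1  97.2  47.9]
b -40 [496.7   9.8  88.9]
b 0 [514.9   9.3  53.3]
b 6 [517.6   9.2  47.9]
o -40 [498.   53.8  88.9]
o 0 [516.1  53.3  53.3]
o 6 [518.9  53.2  47.9]
(array([ 0.0953, -0.6947, -0.3168]), array([29.6 , 71.83, -8.65]))
```

```bash
python3 -m pendant '[[0,0,-0.33,15,18,6,-1],[0,0,-0.33,29,37,6,-1],[0,0,-0.33,29,37,6,-1],[0,0,-0.33,29,37,6,-1],[0,0,-0.33,29,37,6,-1],[0,0,-0.33,29,37,6,-1],[0,0,-0.33,29,37,6,-1],[0,0,-0.33,29,37,6,-1],[0,0,-0.33,29,37,6,-1],[0,0,-0.33,29,37,6,-1],[0,0,-0.33,29,37,6,-1],[0,0,-0.33,29,37,6,-1],[0,0,-0.33,29,37,6,-1],[0,0,-0.33,29,37,6,-1],[0,0,-0.33,29,37,6,-1],[0,0,-0.33,29,37,6,-1]]'
python3 - <<'E'
from h import *
print(rel(keytcp(66,-40)+[-10,0,20],Rt(np.radians(40))))
E
```

```text
time_s: 1.73
tcp_pos: [482.6, -251.3, 255.4]
ee_rot: [3.141, -0.046, -0.0]
contact_force: [0.5, -0.0, 0.1]
grip_width: -0.1
grip_force: 0.0
(array([-0.0201, -0.6982,  0.0007]), array([  0.66,  34.91, -14.64]))
```

```bash
python3 -m pendant '[[0,0,0,0.7,12,0,-1],[-0.01,-0.35,0,0.7,35,-6,-1],[-0.02,-0.698,0,0.7,35,-14.6,-1],[-0.02,-0.698,0,0.7,35,-14.6,-1],[-0.02,-0.698,0,0.7,35,-14.6,-1],[-0.02,-0.698,0,0.7,35,-14.6,-1],[-0.02,-0.698,0,0.7,35,-14.6,-1],[-0.02,-0.698,0,0.7,35,-14.6,-1],[-0.02,-0.698,0,0.7,35,-14.6,-1],[-0.02,-0.698,0,0.7,35,-14.6,-1],[-0.02,-0.698,0,0.7,35,-14.6,-1],[-0.02,-0.698,0,0.7,35,-14.6,-1],[-0.02,-0.698,0,0.7,35,-14.6,-1],[-0.02,-0.698,0,0.7,35,-14.6,-1]]'
python3 - <<'E'
from h import *
print(telemetry.state()["joints"].round(2))
print(rel(keytcp(66,-6),Rt(np.radians(40))))
im=viewer.read_camera("scene");cv2.imwrite("pics/s1.png",cv2.resize(im[100:260,180:360,::-1],None,fx=4,fy=4,interpolation=cv2.INTER_CUBIC)[:600])
E
```

```text
time_s: 2.9
tcp_pos: [544.8, 54.4, 207.9]
ee_rot: [-2.815, -0.041, -1.002]
contact_force: [0.8, -0.6, 0.6]
grip_width: 0.2
grip_force: 0.0
[-0.13  0.12  2.44  1.92  0.25 -0.44]
(array([-0.1352, -0.0122, -0.1067]), array([ -3.02,   4.3 , -14.92]))
```

View pics/s1.png

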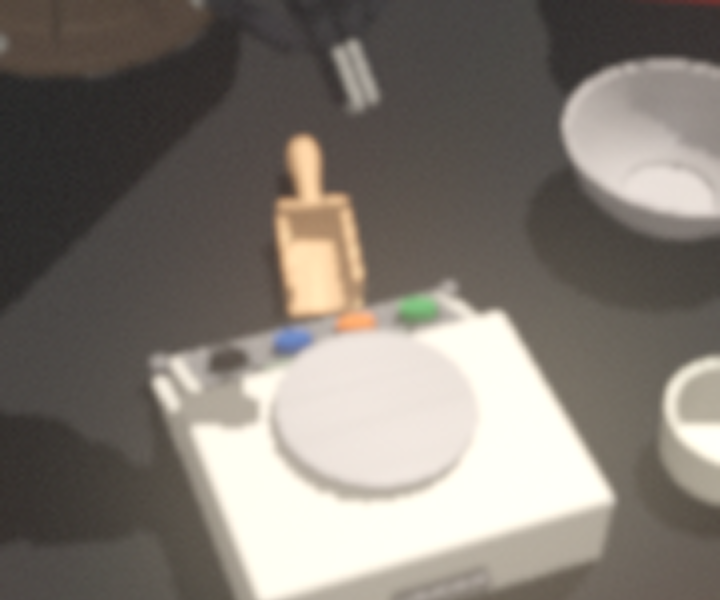

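The picture shows the fingertips shut at about (360,105) in front of the scoop, clear of everything, with the scale free. The wrist is part-way through its flip, so I continue to the hover pose.

```bash
python3 -m pendant '[[-0.135,-0.012,-0.107,-5,4.4,-3,-1],[-0.135,-0.012,-0.107,-5,4.4,-3,-1],[-0.135,-0.012,-0.107,-5,4.4,-3,-1],[-0.135,-0.012,-0.107,-5,4.4,-3,-1],[-0.135,-0.012,-0.107,-5,4.4,-3,-1],[-0.135,-0.012,-0.107,-5,4.4,-3,-1],[-0.135,-0.012,-0.107,-5,4.4,-3,-1],[-0.135,-0.012,-0.107,-5,4.4,-3,-1]]'
python3 - <<'E'
from h import *
s=telemetry.state();print(s["joints"].round(2),s["joint_vel"].round(2))
print(rel(keytcp(66,-40),Rt(np.radians(40))))
E
```

```text
time_s: 3.62
tcp_pos: [555.0, 80.8, 217.9]
ee_rot: [-2.868, 0.017, -1.154]
contact_force: [0.7, 0.6, 0.6]
grip_width: 0.1
grip_force: 0.0
[ 0.12  0.13  2.47  3.32  0.23 -1.63] [ 0.37  0.01  0.    2.09 -0.01 -1.78]
(array([-0.05  ,  0.0679, -0.0355]), array([ -5.58,   1.7 , -12.9 ]))
```

```bash
python3 -m pendant '[[-0.05,0.068,-0.036,-5,1.7,-6,-1],[-0.05,0.068,-0.036,-5,1.7,-6,-1],[-0.05,0.068,-0.036,-5,1.7,-6,-1],[-0.05,0.068,-0.036,-5,1.7,-8,-1],[-0.05,0.068,-0.036,-5,1.7,-8,-1],[-0.05,0.068,-0.036,-5,1.7,-8,-1],[-0.05,0.068,-0.036,-5,1.7,-8,-1]]'
python3 - <<'E'
from h import *
s=telemetry.state();print(s["joints"].round(2),s["joint_vel"].round(2))
print(rel(keytcp(66,-40),Rt(np.radians(40))))
E
```

```text
time_s: 4.2
tcp_pos: [506.1, 98.4, 138.8]
ee_rot: [2.943, -0.039, 1.072]
contact_force: [0.4, 1.1, -0.0]
grip_width: -0.0
grip_force: 0.0
[ 0.29  0.3   2.57  3.63  0.45 -1.77] [-0.   -0.03 -0.01  0.01  0.01  0.  ]
(array([-0.0001,  0.0008, -0.0019]), array([-0.68, -0.06, -4.99]))
```

```bash
python3 -m pendant '[[0,0,0,-0.4,-0.06,-3,-1],[0,0,0,-0.68,-0.06,-5,-1],[0,0,0,-0.2,-0.06,-6,-1],[0,0,0,0.3,-0.06,-6.95,-1],[0,0,0,0.6,-0.06,-7.4,-1],[0,0,0,0.6,-0.06,-7.4,-1],[0,0,0,0.6,-0.06,-7.4,-1]]'
python3 - <<'E'
from h import *
print(rel(keytcp(66,0),Rt(np.radians(40))))
E
```

```text
time_s: 4.78
tcp_pos: [511.9, 97.7, 65.0]
ee_rot: [2.943, -0.042, 1.074]
contact_force: [0.3, -0.7, 0.0]
grip_width: 0.0
grip_force: 0.0
(array([-0.0007,  0.0016, -0.0001]), array([ 0.55, -0.04, -1.17]))
```

```bash
python3 -m pendant '[[0,0,0,0.2,-0.02,-0.4,-1],[0,0,0,0.36,-0.03,-0.7,-1],[0,0,0,0.5,-0.04,-0.98,-1],[0,0,0,0.5,-0.04,-0.98,-1]]'; python3 -m pendant '[[0,0,0,0.045,0,-0.09,-1],[0,0,0,0.09,0,-0.18,-1],[0,0,0,0.09,0,-0.18,-1]]';python3 -m pendant '[[0,0,0,0.045,0,-0.09,-1],[0,0,0,0.09,0,-0.18,-1],[0,0,0,0.09,0,-0.18,-1]]'
```

```text
time_s: 5.12
tcp_pos: [516.2, 97.7, 53.7]
ee_rot: [2.944, -0.041, 1.071]
contact_force: [-0.1, -0.0, -0.5]
grip_width: 0.1
grip_force: 0.0
time_s: 5.37
tcp_pos: [516.7, 97.7, 52.0]
ee_rot: [2.944, -0.041, 1.07]
contact_force: [-0.3, -0.0, 0.2]
grip_width: 0.3
grip_force: 0.0
time_s: 5.62
tcp_pos: [517.7, 97.7, 50.2]
ee_rot: [2.944, -0.041, 1.071]
contact_force: [-0.2, -0.2, 0.4]
grip_width: -0.4
grip_force: 0.0
```

```bash
M='x'; for i in 1; do :; done; python3 -m pendant '[[0,0,0,0.045,0,-0.09,-1],[0,0,0,0.09,0,-0.18,-1],[0,0,0,0.09,0,-0.18,-1]]';python3 -m pendant '[[0,0,0,0.045,0,-0.09,-1],[0,0,0,0.09,0,-0.18,-1],[0,0,0,0.09,0,-0.18,-1]]' | sed -n 2,4p
```

```text
time_s: 5.87
tcp_pos: [518.6, 97.7, 48.4]
ee_rot: [2.944, -0.041, 1.071]
contact_force: [0.8, -0.6, 1.0]
grip_width: -0.0
grip_force: 0.0
tcp_pos: [519.5, 97.7, 46.6]
ee_rot: [2.944, -0.041, 1.071]
contact_force: [-0.0, -0.4, 0.4]
```

```bash
python3 -m pendant '[[0,0,0,0.045,0,-0.09,-1],[0,0,0,0.09,0,-0.18,-1],[0,0,0,0.09,0,-0.18,-1]]'| sed -n 2,4p;python3 -m pendant '[[0,0,0,0.045,0,-0.09,-1],[0,0,0,0.045,0,-0.09,-1]]' | sed -n 2,4p
```

```text
tcp_pos: [520.4, 97.7, 44.8]
ee_rot: [2.944, -0.041, 1.071]
contact_force: [0.0, 0.3, -1.0]
tcp_pos: [520.8, 97.7, 43.9]
ee_rot: [2.944, -0.041, 1.071]
contact_force: [-0.3, -0.6, 0.6]
```

Run:
```python
from h import *
t=viewer.read_camera("top");s=viewer.read_camera("scene")
a=cv2.resize(t[165:245,190:270,::-1],(400,400),interpolation=cv2.INTER_CUBIC);b=cv2.resize(s[130:210,235:315,::-1],(400,400),interpolation=cv2.INTER_CUBIC)
cv2.imwrite("pics/c1.png",np.hstack([a,b]))
T=telemetry.state()["tcp_pos"];print((proj("top",T)-[190,165])*5,(proj("scene",T)-[235,130])*5)
```

```text
[[170.51053244 168.36050019]] [[250.73603248 244.06343156]]
```

View pics/c1.png

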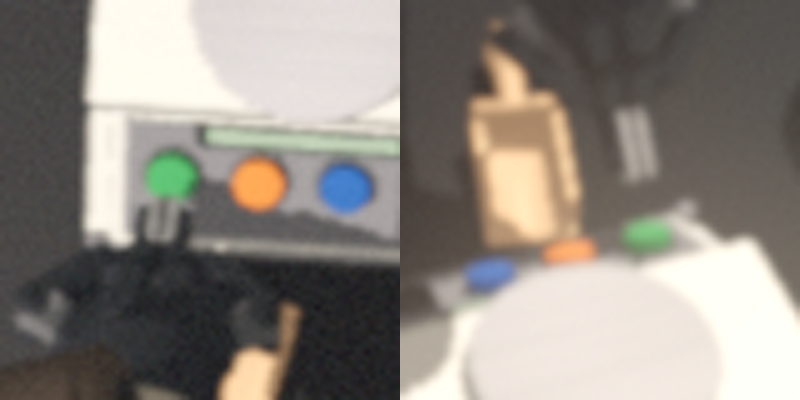

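Run:
```python
from h import *
T=telemetry.state()
for ut,us in(((165,202),(238,182)),((165,198),(238,186))):
    a=190+ut[0]/5,165+ut[1]/5;b=235+us[0]/5,130+us[1]/5
    r=least_squares(lambda X:np.r_[(proj("top",X)-a).ravel(),(proj("scene",X)-b).ravel()],T["tcp_pos"])
    print(r.x.round(1),r.fun.round(2),(Ro.from_rotvec(T["ee_rot"]).inv().apply(r.x-T["tcp_pos"])).round(1))
print(T["tcp_pos"],T["joints"].round(3))
```

```text
[501.4  97.8  72.3] [ 0.17  0.08  0.2  -0.01] [  3.3   0.4 -34.1]
[503.3  97.5  71.2] [ 0.32  0.15  0.38 -0.01] [  4.1   0.6 -32.1]
[520.74994932  97.69297862  43.97559876] [ 0.275  0.645  2.606  3.411  0.802 -1.525]
```

The picture shows the fingertips (left (165,200), right (638,182)) still short of the green key. They sit about 33 mm behind the reported TCP, which agrees with feeling no contact. I continue by feel.

```bash
python3 -m pendant '[[0,0,0,0.4,0,0,-1],[0,0,0,0.55,0,-0.3,-1],[0,0,0,0.7,0,-0.6,-1],[0,0,0,0.8,0,-0.8,-1],[0,0,0,0.8,0,-0.8,-1]]'| sed -n 2,4p;python3 -m pendant '[[0,0,0,0.045,0,-0.09,-1],[0,0,0,0.09,0,-0.18,-1],[0,0,0,0.09,0,-0.18,-1]]' | sed -n 2,4p;python3 -m pendant '[[0,0,0,0.045,0,-0.09,-1],[0,0,0,0.09,0,-0.18,-1],[0,0,0,0.09,0,-0.18,-1]]' | sed -n 2,4p
```

```text
tcp_pos: [528.9, 97.6, 35.5]
ee_rot: [2.944, -0.041, 1.07]
contact_force: [-0.2, -0.2, 0.5]
tcp_pos: [529.7, 97.7, 34.1]
ee_rot: [2.944, -0.041, 1.071]
contact_force: [-0.2, -0.7, 0.4]
tcp_pos: [530.7, 97.8, 32.4]
ee_rot: [2.944, -0.041, 1.071]
contact_force: [-0.5, 0.3, -0.4]
```

```bash
python3 -m pendant '[[0,0,0,0.045,0,-0.09,-1],[0,0,0,0.09,0,-0.18,-1],[0,0,0,0.09,0,-0.18,-1]]'| sed -n 2,4p;python3 -m pendant '[[0,0,0,0.045,0,-0.09,-1],[0,0,0,0.09,0,-0.18,-1],[0,0,0,0.09,0,-0.18,-1]]' | sed -n 2,4p;python3 -m pendant '[[0,0,0,0.045,0,-0.09,-1],[0,0,0,0.09,0,-0.18,-1],[0,0,0,0.09,0,-0.18,-1]]' | sed -n 2,4p
```

```text
tcp_pos: [531.5, 97.7, 30.5]
ee_rot: [2.944, -0.041, 1.071]
contact_force: [0.1, -0.2, -0.7]
tcp_pos: [532.5, 97.7, 28.7]
ee_rot: [2.944, -0.041, 1.071]
contact_force: [-0.3, -1.1, 0.2]
tcp_pos: [533.3, 97.7, 26.9]
ee_rot: [2.944, -0.041, 1.071]
contact_force: [0.1, 0.8, 0.4]
```

```bash
python3 -m pendant '[[0,0,0,0.045,0,-0.09,-1],[0,0,0,0.09,0,-0.18,-1],[0,0,0,0.09,0,-0.18,-1]]'| sed -n 2,4p;python3 -m pendant '[[0,0,0,0.045,0,-0.09,-1],[0,0,0,0.045,0,-0.09,-1]]' | sed -n 2,4p
python3 - <<'E'
from h import *
s=telemetry.state();print(s["contact_force"],s["ft_torque"])
t=viewer.read_camera("top");s=viewer.read_camera("scene")
a=cv2.resize(t[175:235,195:255,::-1],(400,400),interpolation=cv2.INTER_CUBIC);b=cv2.resize(s[145:205,250:310,::-1],(400,400),interpolation=cv2.INTER_CUBIC)
cv2.imwrite("pics/c2.png",np.hstack([a,b]))
E
```

```text
tcp_pos: [534.2, 97.7, 25.1]
ee_rot: [2.944, -0.041, 1.071]
contact_force: [-0.1, 0.7, -0.0]
tcp_pos: [534.7, 97.7, 24.2]
ee_rot: [2.944, -0.041, 1.071]
contact_force: [0.0, 0.2, -0.0]
[ 0.01515435  0.24418449 -0.01169464] [0.06329387 0.3289731  0.01467194]
```

View pics/c2.png

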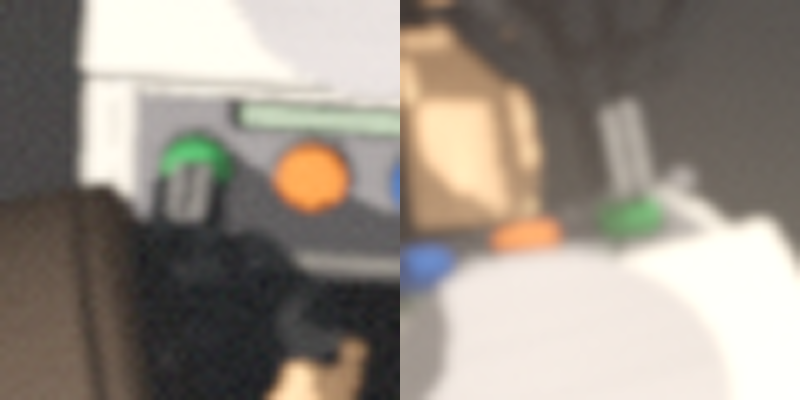

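The tip is now just above the green key: left panel, tip at (188,165) over the key at (195,160); right panel, it ends at (632,195) on the key's edge. Continuing in small steps.

```bash
python3 -m pendant '[[0,0,0,0.045,0,-0.09,-1],[0,0,0,0.09,0,-0.18,-1],[0,0,0,0.09,0,-0.18,-1]]'| sed -n 2,4p;python3 -m pendant '[[0,0,0,0.045,0,-0.09,-1],[0,0,0,0.09,0,-0.18,-1],[0,0,0,0.09,0,-0.18,-1]]' | sed -n 2,4p
```

```text
tcp_pos: [535.6, 97.7, 22.4]
ee_rot: [2.944, -0.041, 1.071]
contact_force: [-0.8, -0.5, 1.5]
tcp_pos: [536.5, 97.7, 20.7]
ee_rot: [2.944, -0.041, 1.071]
contact_force: [-1.0, -0.1, 3.1]
```

```bash
python3 -c "
from cell import telemetry as t;s=t.state();print(s['contact_force'],s['ft_torque'])"; python3 -m pendant '[[0,0,0,0.045,0,-0.09,-1],[0,0,0,0.09,0,-0.18,-1],[0,0,0,0.09,0,-0.18,-1]]'| sed -n 2,4p
```

```text
[-0.99455792 -0.09472251  3.12682058] [-0.02106816  0.13665527 -0.04180315]
tcp_pos: [537.4, 97.7, 18.9]
ee_rot: [2.944, -0.041, 1.071]
contact_force: [-1.5, 0.4, 4.9]
```

```bash
python3 -m pendant '[[0,0,0,0.045,0,-0.09,-1],[0,0,0,0.08,0,-0.155,-1],[0,0,0,0.08,0,-0.155,-1],[0,0,0,0.08,0,-0.155,-1]]'| sed -n 2,4p; python3 -c "
from cell import telemetry as t;s=t.state();print(s['contact_force'],s['ft_torque'])"
```

```text
tcp_pos: [538.2, 97.7, 17.5]
ee_rot: [2.944, -0.041, 1.071]
contact_force: [-1.8, -0.4, 5.6]
[-1.758037   -0.36543721  5.58482921] [-0.10909715 -0.03819619 -0.10755159]
```

```bash
python3 -m pendant '[[0,0,0,0.04,0,-0.08,-1],[0,0,0,0.04,0,-0.08,-1],[0,0,0,0.04,0,-0.08,-1]]'| sed -n 2,4p; python3 -m pendant '[[0,0,0,-0.4,0,0.8,-1],[0,0,0,-1,0,2,-1],[0,0,0,-1,0,2,-1]]'
```

```text
tcp_pos: [538.6, 97.7, 16.7]
ee_rot: [2.944, -0.041, 1.071]
contact_force: [-2.4, -0.2, 6.1]
time_s: 10.4
tcp_pos: [527.3, 97.6, 37.8]
ee_rot: [2.944, -0.041, 1.07]
contact_force: [-0.1, 0.7, -0.1]
grip_width: -0.2
grip_force: 0.0
```

```bash
python3 -m pendant '[[0,0,0,-0.5,-2,0.8,-1],[0,0,0,-0.6,-5,0.8,-1],[0,0,0,-0.6,-8.8,0.8,-1],[0,0,0,-0.6,-8.8,0.8,-1],[0,0,0,-0.15,-8.8,-0.1,-1],[0,0,0,0.3,-8.8,-1,-1],[0,0,0,0.5,-8.8,-1.4,-1],[0,0,0,0.5,-8.8,-1.4,-1],[0,0,0,0.5,-8.8,-1.4,-1]]'; python3 -m pendant '[[0,0,0,0.05,0,-0.1,-1],[0,0,0,0.1,0,-0.2,-1],[0,0,0,0.1,0,-0.2,-1]]'| sed -n 2,4p; python3 -m pendant '[[0,0,0,0.05,0,-0.1,-1],[0,0,0,0.1,0,-0.2,-1],[0,0,0,0.1,0,-0.2,-1]]'| sed -n 2,4p
```

```text
time_s: 11.15
tcp_pos: [533.3, 9.9, 22.4]
ee_rot: [2.944, -0.041, 1.07]
contact_force: [-0.5, -1.7, 2.3]
grip_width: 0.1
grip_force: 0.7
tcp_pos: [534.3, 9.9, 20.7]
ee_rot: [2.944, -0.04, 1.071]
contact_force: [-2.1, -1.5, 2.2]
tcp_pos: [535.4, 9.8, 18.5]
ee_rot: [2.944, -0.041, 1.071]
contact_force: [-4.0, 0.4, 3.9]
```

```bash
python3 -m pendant '[[0,0,0,0.04,0,-0.08,-1],[0,0,0,0.08,0,-0.16,-1],[0,0,0,0.08,0,-0.16,-1],[0,0,0,0.08,0,-0.16,-1]]'| sed -n 2,4p; python3 -c "
from cell import telemetry as t;s=t.state();print(s['contact_force'],s['ft_torque'],s['tcp_pos'])"
```

```text
tcp_pos: [536.2, 9.8, 17.0]
ee_rot: [2.944, -0.041, 1.071]
contact_force: [-3.3, 0.4, 6.3]
[-3.2829159   0.38765623  6.32499224] [2.83108227e-02 2.20162087e-01 1.02859341e-04] [536.19658056   9.80565741  17.00735759]
```

```bash
python3 -m pendant '[[0,0,0,-0.4,0,0.8,-1],[0,0,0,-1.3,0,2.6,-1],[0,0,0,-1.8,0,5,-1],[0,0,0,-1.8,0,9,-1],[0,0,0,-1.8,-2,13,-1],[0,0,0,-1,-6,18,-1],[0,0,0,-1,-6,18,-1],[0,0,0,-1,-6,18,-1]]'
python3 - <<'E'
from h import *
s=telemetry.state();print(s["joints"].round(2)); print(rel([500,-250,260],Rt(0)))
E
```

```text
time_s: 12.65
tcp_pos: [527.6, -36.9, 186.7]
ee_rot: [-2.946, 0.037, -1.081]
contact_force: [-0.2, 1.6, 0.6]
grip_width: -0.2
grip_force: 0.0
[-0.25  0.15  2.51  2.51  0.26 -1.12]
(array([ 0.0061,  0.7031, -0.003 ]), array([ -2.76, -21.31,   7.33]))
```

```bash
python3 -m pendant '[[0,0.2,0,0,-8,7.3,0.2],[0,0.5,0,-2,-16,7.3,0.2],[0.006,0.703,-0.003,-3,-30,7.3,0.2],[0.006,0.703,-0.003,-5,-37,5,0.2],[0.006,0.703,-0.003,-5,-37,5,0.2],[0.006,0.703,-0.003,-5,-37,5,0.2],[0.006,0.703,-0.003,-5,-37,5,0.2],[0.006,0.703,-0.003,-5,-37,5,0.2],[0.006,0.703,-0.003,-5,-37,5,0.2],[0.006,0.703,-0.003,-5,-37,5,0.2],[0.006,0.703,-0.003,-5,-37,5,0.2],[0.006,0.703,-0.003,-5,-37,5,0.2],[0.006,0.703,-0.003,-5,-37,5,0.2],[0.006,0.703,-0.003,-5,-37,5,0.2],[0.006,0.703,-0.003,-5,-37,5,0.2],[0.006,0.703,-0.003,-5,-37,5,0.2]]' 40
python3 - <<'E'
from h import *
s=telemetry.state();print(s["joints"].round(2)); print(rel([476.7,-404,180],Rt(0)))
E
```

```text
time_s: 13.98
tcp_pos: [508.2, -263.8, 225.6]
ee_rot: [3.14, -0.046, -0.017]
contact_force: [0.0, 1.7, -0.8]
grip_width: 51.2
grip_force: 0.0
[-0.53  0.35  1.73 -0.01  1.07  1.08]
(array([ 0.0007, -0.0106,  0.0006]), array([ -3.15, -14.02,  -4.56]))
```

```bash
python3 -m pendant '[[0,-0.01,0,-3.1,-8,-2,0.2],[0,-0.01,0,-3.1,-14,-5,0.2],[0,-0.01,0,-3.1,-14,-8.5,0.2],[0,-0.01,0,-3.1,-14,-8.5,0.2],[0,-0.01,0,-3.1,-14,-8.5,0.2],[0,-0.01,0,-3.1,-14,-8.5,0.2],[0,-0.01,0,-3.1,-14,-8.5,0.2]]'
python3 - <<'E'
from h import *
s=telemetry.state()
t=viewer.read_camera("top");p=viewer.read_camera("scene")
a=cv2.resize(t[180:280,345:445,::-1],(400,400),interpolation=cv2.INTER_CUBIC);b=cv2.resize(p[150:250,70:170,::-1],(400,400),interpolation=cv2.INTER_CUBIC)
cv2.imwrite("pics/b1.png",np.hstack([a,b]))
T=s["tcp_pos"]
for h in(0,33,50):print(h,((proj("top",T+[0,0,h])-[345,180])*4).round(),((proj("scene",T+[0,0,h])-[70,150])*4).round())
E
```

```text
time_s: 14.57
tcp_pos: [474.8, -401.5, 140.0]
ee_rot: [-3.138, 0.047, -0.008]
contact_force: [-1.0, -0.6, 0.4]
grip_width: 51.4
grip_force: 0.0
0 [[359. 164.]] [[ 20. 172.]]
33 [[383. 162.]] [[  1. 132.]]
50 [[396. 161.]] [[ -9. 110.]]
```

View pics/b1.png

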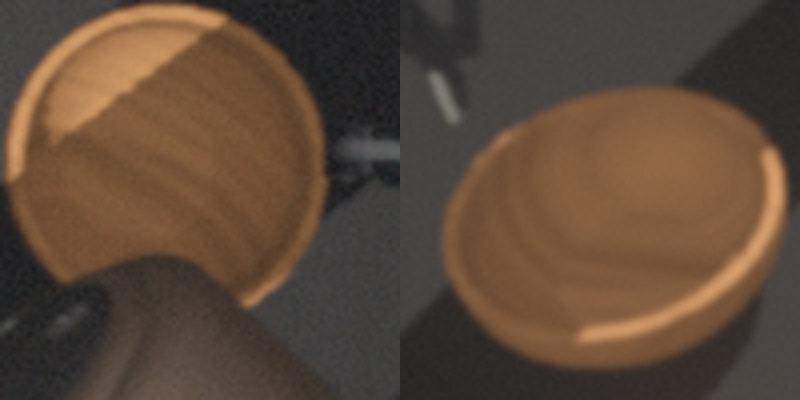

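Run:
```python
from h import *
T=telemetry.state()
for ut,us in(((335,150),(58,122)),((340,155),(60,118))):
    a=345+ut[0]/4,180+ut[1]/4;b=70+us[0]/4,150+us[1]/4
    r=least_squares(lambda X:np.r_[(proj("top",X)-a).ravel(),(proj("scene",X)-b).ravel()],T["tcp_pos"])
    print(r.x.round(1),r.fun.round(2))
print(T["tcp_pos"])
```

```text
[ 480.7 -372.1  175.8] [-0.34 -0.06 -0.32 -0.05]
[ 478.2 -372.3  177. ] [-1.26 -0.22 -1.21 -0.17]
[ 475.75137246 -401.15523812  141.23415484]
```

The bowl's -y rim is at (325,180) in the left panel, and the inner finger's tip at (338,152) is in line to straddle the wall. The real tip is about 32 mm above the reported TCP, so I descend to a reported z of 25.

```bash
python3 -m pendant '[[0,0,0,-0.2,-0.25,-3,0.2],[0,0,0,-0.2,-0.25,-6,0.2],[0,0,0,-0.2,-0.25,-9,0.2],[0,0,0,-0.2,-0.25,-10.5,0.2],[0,0,0,-0.2,-0.25,-11.5,0.2],[0,0,0,-0.2,-0.25,-11.5,0.2],[0,0,0,-0.2,-0.25,-11.5,0.2]]' 80; python3 -m pendant '[[0,0,0,0,0,0,-0.2],[0,0,0,0,0,0,-0.4],[0,0,0,0,0,0,-0.6],[0,0,0,0,0,0,-1],[0,0,0,0,0,0,-1],[0,0,0,0,0,0,-1],[0,0,0,0,0,0,-1],[0,0,0,0,0,0,-1],[0,0,0,0,0,0,-1]]' 80
```

```text
time_s: 15.25
tcp_pos: [473.8, -404.2, 26.2]
ee_rot: [-3.139, 0.044, -0.011]
contact_force: [0.1, 0.2, 0.6]
grip_width: 51.3
grip_force: 0.0
time_s: 16.0
tcp_pos: [473.4, -404.5, 26.4]
ee_rot: [-3.139, 0.046, -0.011]
contact_force: [-1.7, 2.9, 14.0]
grip_width: 7.0
grip_force: 78.8
```

```bash
python3 -m pendant '[[0,0,0,0,0,0.5,-1],[0,0,0,0,0,1,-1],[0,0,0,0,0,2,-1],[0,0,0,0,0,3,-1],[0,0,0,0,0,3,-1],[0,0,0,0,0,3,-1]]'
python3 - <<'E'
from h import *
s=telemetry.state();print(s["ft_torque"])
t=viewer.read_camera("top");p=viewer.read_camera("scene")
a=cv2.resize(t[180:280,345:445,::-1],(400,400),interpolation=cv2.INTER_CUBIC);b=cv2.resize(p[150:250,70:170,::-1],(400,400),interpolation=cv2.INTER_CUBIC)
cv2.imwrite("pics/b2.png",np.hstack([a,b]))
E
```

```text
time_s: 16.5
tcp_pos: [473.6, -405.1, 56.1]
ee_rot: [-3.14, 0.046, -0.012]
contact_force: [-0.2, 0.2, -4.9]
grip_width: 6.5
grip_force: 78.5
[-0.33878016 -0.02671372  0.01609735]
```

View pics/b2.png

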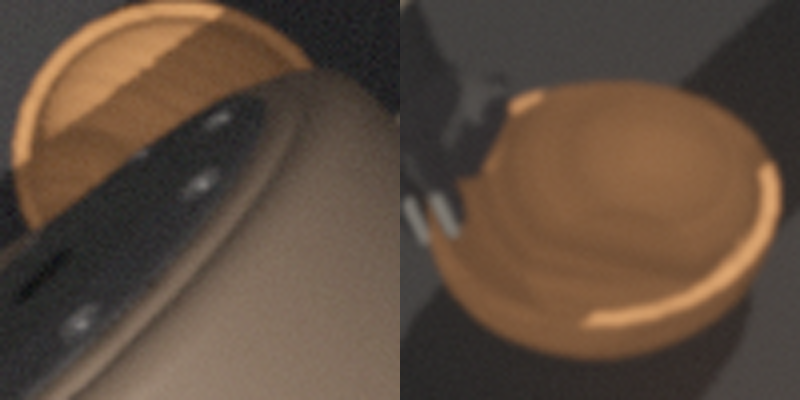

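The bowl is lifted, but the scene view suggests its +y side sags: the right rim is at (775,165) while the left rim at (515,100) has risen. I'll fit the rim to get the tilt.

```bash
cat > rim.py <<'E'
from h import *
def rimfit(tpts,spts,x0,R=100.9,h=True):
    a=np.linspace(0,2*np.pi,721)
    def curve(b):
        r=Ro.from_euler("xy",b[3:5]);return r.apply(np.c_[R*np.cos(a),R*np.sin(a),0*a])+b[:3]
    def f(b):
        P=curve(b);o=[]
        for n,pts in(("top",tpts),("scene",spts)):
            U=proj(n,P)
            for p in pts:
                k=np.argmin(((U-p)**2).sum(1));tg=U[(k+1)%720]-U[k-1];nn=np.array([-tg[1],tg[0]])/np.hypot(*tg);o.append((U[k]-p)@nn)
        return np.r_[o,b[3:]*.5]
    r=least_squares(f,x0,diff_step=1e-4,x_scale=[10,10,10,.1,.1]);return r
E
python3 - <<'E'
from rim import *
T=lambda l:[(345+u/4,180+v/4) for u,v in l];Sx=lambda l:[(70+u/4,150+v/4) for u,v in l]
t=T([(13,155),(160,1),(90,18),(30,90),(225,10),(285,42)]);s=Sx([(215,82),(300,98),(381,190),(350,265),(270,313),(190,326),(120,102),(145,92)])
r=rimfit(t,s,[476,-308,105,0.01,0.01]);print(r.x.round(3),np.degrees(r.x[3:]),r.fun.round(2))
t=T([(8,150),(160,4),(90,22),(35,75),(228,18),(326,180)]);s=Sx([(245,87),(110,130),(43,240),(385,160),(355,245),(290,310),(180,342)])
r=rimfit(t,s,[476,-308,75,0.01,0.01]);print("before",r.x.round(3),np.degrees(r.x[3:]),r.fun.round(2))
E
```

```text
[ 4.74813e+02 -3.12143e+02  8.28680e+01 -1.61000e-01 -1.00000e-02] [-9.21518151 -0.55117741] [ 0.77 -0.1  -1.16  0.73  0.46  0.44 -0.11  0.2  -0.28 -0.26  0.03  0.23
  0.13 -0.16 -0.08 -0.  ]
before [ 4.73861e+02 -3.09703e+02  7.36680e+01  4.70000e-02 -1.50000e-02] [ 2.67372272 -0.87502177] [-0.15  0.03 -0.06  0.32 -0.   -0.19  0.69 -0.6   0.19 -1.14  1.1  -0.46
 -0.34  0.02 -0.01]
```

The tilt is about 10°, and the fingers held only the top of the rim. I'll set it back, re-grip 11 mm deeper and use full grip force.

```bash
python3 -m pendant '[[0,0,0,0,0,-1,-1],[0,0,0,0,0,-2,-1],[0,0,0,0,0,-2.9,-1],[0,0,0,0,0,-2.9,-1],[0,0,0,0,0,-2.9,-0.6],[0,0,0,0,0,-2.9,-0.2],[0,0,0,0,0,-2.9,0.2],[0,0,0,0,0,-2.9,0.2],[0,0,0,0,0,-3.5,0.2],[0,0,0,0,0,-4.1,0.2],[0,0,0,0,0,-4.1,0.2],[0,0,0,0,0,-4.1,0.2]]'; python3 -m pendant '[[0,0,0,0,0,0,-0.2],[0,0,0,0,0,0,-0.4],[0,0,0,0,0,0,-0.6],[0,0,0,0,0,0,-1],[0,0,0,0,0,0,-1],[0,0,0,0,0,0,-1],[0,0,0,0,0,0,-1],[0,0,0,0,0,0,-1],[0,0,0,0,0,0,-1],[0,0,0,0,0,0,-1]]' 120
```

```text
time_s: 17.6
tcp_pos: [472.6, -403.9, 13.3]
ee_rot: [-3.138, 0.046, -0.008]
contact_force: [-0.4, 0.6, 0.6]
grip_width: 51.4
grip_force: 0.0
time_s: 18.43
tcp_pos: [473.4, -404.6, 15.2]
ee_rot: [-3.139, 0.047, -0.011]
contact_force: [-1.3, -0.7, 15.9]
grip_width: 8.1
grip_force: 117.7
```

```bash
python3 -m pendant '[[0,0,0,0,0,0.5,-1],[0,0,0,0,0,1.5,-1],[0,0,0,0,0,3,-1],[0,0,0,0,0,6,-1],[0,0,0,0,0,9,-1],[0,0,0,0,0,11,-1],[0,0,0,0,0,11,-1],[0,0,0,0,0,11,-1],[0,0,0,0,0,11,-1]]'
cat > tilt.py <<'E'
from h import *
prof=[(100.5,75),(99.5,55),(90,35),(75,15),(50,0)]   # rough outside profile
a=np.linspace(0,2*np.pi,121)
PT=np.vstack([np.c_[r*np.cos(a),r*np.sin(a),0*a+z] for r,z in prof])
def mask(im,box):
    hsv=cv2.cvtColor(im,cv2.COLOR_RGB2HSV);m=((hsv[...,0]<25)&(hsv[...,1]>95)&(hsv[...,2]>35)).astype(np.uint8)
    k=np.zeros_like(m);x0,y0,x1,y1=box;k[y0:y1,x0:x1]=1;m=cv2.morphologyEx(m*k,cv2.MORPH_OPEN,np.ones((3,3)))
    n,l,st,_=cv2.connectedComponentsWithStats(m);j=1+np.argmax(st[1:,4]);ys,xs=np.nonzero(l==j)
    print("mask",st[j]);return np.c_[xs,ys].astype(float)
def fit(ms,angs,x0):
    D={n:np.c_[np.cos(np.radians(angs[n])),np.sin(np.radians(angs[n]))] for n in ms}
    S={n:(ms[n]@D[n].T).max(0)+.5*0 for n in ms}
    def f(b):
        P=Ro.from_euler("xy",b[3:5]).apply(PT)+b[:3]
        return np.concatenate([(proj(n,P)@D[n].T).max(0)-S[n] for n in ms])
    r=least_squares(f,x0,diff_step=1e-4,x_scale=[10,10,10,.1,.1],loss="soft_l1");print(r.x[:3].round(1),np.degrees(r.x[3:]).round(1),r.fun.round(1))
    return r.x
E
python3 - <<'E'
from tilt import *
s=telemetry.state();print(s["contact_force"],s["ft_torque"])
z0=np.load("im0.npz")
A={"scene":np.arange(-60,121,15),"top":np.arange(-190,-30,15)}
A0={"scene":np.arange(-180,180,15),"top":np.arange(-180,180,15)}
print("ref");fit({"scene":mask(z0["s"],(60,150,190,262)),"top":mask(z0["t"],(335,165,440,275))},A0,[476,-308,0,.01,.01])
fit({"scene":mask(z0["s"],(60,150,190,262)),"top":mask(z0["t"],(335,165,440,275))},A,[476,-308,0,.01,.01])
p=viewer.read_camera("scene");t=viewer.read_camera("top");np.savez("im1.npz",s=p,t=t)
fit({"scene":mask(p,(60,90,200,262)),"top":mask(t,(335,150,450,285))},A,[476,-308,110,.01,.01])
E
```

```text
time_s: 19.18
tcp_pos: [472.4, -403.8, 123.0]
ee_rot: [-3.138, 0.046, -0.008]
contact_force: [0.3, 0.1, -5.2]
grip_width: 6.3
grip_force: 118.6
[ 0.31969079  0.13456297 -5.23434583] [-0.40400903  0.01180512 -0.03962542]
ref
mask [  79  171   88   72 4916]
mask [ 346  180   82   82 5249]
[ 474.9 -308.7    1.2] [1.  1.8] [-0.9 -0.5 -0.5  0.   0.2  0.2  0.5 -0.5 -0.7 -0.9 -0.8 -0.3  0.7  0.7
 -0.1 -0.5 -0.4 -0.5  0.2 -0.8 -0.2  0.5 -0.9 -0.8  0.2 -0.1  0.1 -0.1
  0.1 -0.1  0.1 -0.1 -0.4 -0.3 -0.2 -0.2  0.2  0.2  0.4  0.5 -0.  -0.2
 -0.1 -0.6 -0.4 -1.  -0.5 -0.4]
mask [  79  171   88   72 4916]
mask [ 346  180   82   82 5249]
[ 4.827e+02 -3.008e+02 -3.000e-01] [ 6.8 -4.3] [-0.4 -0.3 -0.4 -0.   0.8  0.1 -0.3 -0.6 -0.2 -0.1  0.2 -0.5  0.1 -0.2
 -0.2 -0.2  0.2  0.4  0.5 -0.2  0.2  0.2 -0.2 -0.9]
mask [  66  147   95   72 5013]
mask [ 355  175   91   81 5010]
[ 481.9 -319.9   90.8] [-6.9 -3.9] [-0.2  0.5  0.2 -0.3 -0.1  0.7 -0.1  0.1  0.2 -0.   0.3 -0.2 -0.   0.5
 -0.  -0.2 -0.2 -0.3 -0.2 -0.3 -0.   0.3  0.3  0.2]
```

The bowl hangs steadily but tilted about 11°. I'll level it by turning the tool about x, and check.

```bash
python3 -m pendant '[[0.06,0,0,0,0,1,-1],[0.12,0,0,0,0,2,-1],[0.19,0,0,0,0,3,-1],[0.19,0,0,0,0,3,-1],[0.19,0,0,0,0,3,-1],[0.19,0,0,0,0,3,-1],[0.19,0,0,0,0,3,-1]]'
cat >> tilt.py <<'E'
def fit3(ms,angs,x0,x=475.):
    D={n:np.c_[np.cos(np.radians(angs[n])),np.sin(np.radians(angs[n]))] for n in ms}
    S={n:(ms[n]@D[n].T).max(0) for n in ms}
    def f(b):
        P=Ro.from_euler("x",b[3]).apply(PT)+b[:3]
        return np.r_[np.concatenate([(proj(n,P)@D[n].T).max(0)-S[n] for n in ms]),(b[0]-x)/3]
    r=least_squares(f,[x,*x0],diff_step=1e-4,x_scale=[10,10,10,.1],loss="soft_l1");print(r.x[:3].round(1),np.degrees(r.x[3]).round(1),r.fun.round(1))
    return r.x
E
python3 - <<'E'
from tilt import *
s=telemetry.state();print(s["contact_force"],s["ft_torque"])
z0=np.load("im0.npz");z1=np.load("im1.npz")
A={"scene":np.arange(-60,121,15),"top":np.arange(-190,-30,15)}
fit3({"scene":mask(z0["s"],(60,150,190,262)),"top":mask(z0["t"],(335,165,440,275))},A,[-308,0,.01])
fit3({"scene":mask(z1["s"],(60,90,200,262)),"top":mask(z1["t"],(335,150,450,285))},A,[-308,90,.01])
p=viewer.read_camera("scene");t=viewer.read_camera("top");np.savez("im2.npz",s=p,t=t)
fit3({"scene":mask(p,(60,80,200,262)),"top":mask(t,(335,150,460,285))},A,[-308,130,.01])
E
```

```text
time_s: 19.87
tcp_pos: [472.5, -403.3, 153.0]
ee_rot: [-2.949, 0.044, -0.003]
contact_force: [1.6, -0.8, -5.5]
grip_width: 6.4
grip_force: 119.0
[ 1.63212982 -0.83551939 -5.45886523] [-0.68841709  0.02914304  0.02162953]
mask [  79  171   88   72 4916]
mask [ 346  180   82   82 5249]
[ 477.5 -304.4    0.7] 4.3 [-0.3 -0.4 -0.5 -0.3  0.8  0.4 -0.1 -0.7 -0.3 -0.4  0.4 -0.6  0.  -0.4
 -0.1 -0.1  0.3  0.3  0.2 -0.1  0.1 -0.  -0.3 -0.8  0.8]
mask [  66  147   95   72 5013]
mask [ 355  175   91   81 5010]
[ 477.1 -322.4   92. ] -8.8 [ 0.3  0.5 -0.  -0.5 -0.1  0.7  0.4  0.4  0.   0.   0.3 -0.3 -0.1  0.3
 -0.2 -0.4 -0.3 -0.2 -0.2 -0.3 -0.2  0.1  0.2  0.2  0.7]
mask [  60  131   93   76 5428]
mask [ 364  172   92   82 5158]
[ 477.3 -318.8  138.6] 1.3 [-0.1  0.2 -0.1 -0.1  0.4 -0.3 -0.3  0.   0.2 -0.1 -0.2  0.2  0.  -0.4
  0.3  0.3  0.3  0.1 -0.3 -0.6 -0.2 -0.2  0.2  0.2  0.8]
```

```bash
python3 -m pendant '[[0.01,0,0,0.5,1,0.2,-1],[0.02,0,0,1.3,3,0.4,-1],[0.02,0,0,2.2,6,0.4,-1],[0.02,0,0,3.3,9,0.4,-1],[0.02,0,0,4.4,12,0.4,-1],[0.02,0,0,5.5,15,0.4,-1],[0.02,0,0,6.6,18,0.4,-1],[0.02,0,0,7.7,21,0.4,-1],[0.02,0,0,8.8,24,0.4,-1],[0.02,0,0,9.9,27,0.4,-1],[0.02,0,0,11,30,0,-1],[0.02,0,0,12,32.5,-1,-1],[0.02,0,0,12.7,34,-2,-1],[0.02,0,0,12.9,34.7,-3,-1],[0.02,0,0,12.9,34.7,-3,-1],[0.02,0,0,12.9,34.7,-3,-1],[0.02,0,0,12.9,34.7,-3,-1]]'
python3 - <<'E'
from tilt import *
s=telemetry.state();print(s["contact_force"],s["ft_torque"],s["joints"].round(2))
A={"scene":np.arange(-60,121,15),"top":np.arange(-190,-30,15)}
p=viewer.read_camera("scene");t=viewer.read_camera("top");np.savez("im3.npz",s=p,t=t)
ms={"scene":mask(p,(170,90,345,262)),"top":mask(t,(180,100,320,198))}
fit3(ms,A,[29,108,.01],605)
import cv2
print(ms["top"].min(0),ms["top"].max(0),proj("top",[[604.8,28.8,75]]),proj("top",PT+[604.8,28.8,108]).min(0),proj("top",PT+[604.8,28.8,108]).max(0))
print(ms["scene"].min(0),ms["scene"].max(0),proj("scene",PT+[604.8,28.8,108]).min(0),proj("scene",PT+[604.8,28.8,108]).max(0))
E
```

```text
time_s: 21.38
tcp_pos: [601.8, -57.9, 124.4]
ee_rot: [-2.929, 0.044, -0.005]
contact_force: [0.0, 0.7, -4.7]
grip_width: 6.0
grip_force: 119.1
[ 0.01868265  0.71428053 -4.7329575 ] [-0.71691819 -0.00344433 -0.01834034] [-0.28  0.52  1.75  0.26  0.94  1.16]
mask [ 234  138   86   74 4542]
mask [ 212  113   87   85 5621]
[604.6  23.7 117.8] 2.5 [ 0.9  0.4 -0.7 -0.8 -0.5 -0.7 -0.1  1.1  0.5 -0.3 -0.1  0.1  0.4  0.8
  1.   0.6  0.9 -0.7 -0.6 -0.3  0.3  0.5  0.1  0.6 -0.1]
[212. 113.] [298. 197.] [[252.31877855 164.81776839]] [207.97616544 113.26479631] [297.33559133 201.75313228]
[234. 138.] [319. 211.] [230.59081325 139.60630685] [321.21111367 212.66308577]
```

```bash
python3 -m pendant '[[0.03,0,0,0.1,0.8,-0.5,-1],[0.03,0,0,0.1,0.8,-1.5,-1],[0.03,0,0,0.1,0.8,-2.2,-1],[0.03,0,0,0.1,0.8,-2.8,-1],[0.03,0,0,0.1,0.8,-2.8,-1],[0.03,0,0,0.1,0.8,-2.8,-1]]'|sed -n 2,4p; python3 -m pendant '[[0,0,0,0,0,-0.1,-1],[0,0,0,0,0,-0.2,-1],[0,0,0,0,0,-0.2,-1]]'|sed -n 2,4p;  python3 -m pendant '[[0,0,0,0,0,-0.1,-1],[0,0,0,0,0,-0.2,-1],[0,0,0,0,0,-0.2,-1]]'|sed -n 2,4p
python3 - <<'E'
from tilt import *
A={"scene":np.arange(-60,121,15),"top":np.arange(-190,-30,15)}
print(telemetry.state()["ft_torque"])
p=viewer.read_camera("scene");t=viewer.read_camera("top")
ms={"scene":mask(p,(170,90,345,262)),"top":mask(t,(180,100,320,206))}
fit3(ms,A,[29,80,.01],605);print(ms["top"].min(0),ms["top"].max(0),proj("top",PT+[604.8,28.8,78]).min(0))
E
```

```text
tcp_pos: [602.7, -49.5, 95.6]
ee_rot: [-2.899, 0.044, -0.002]
contact_force: [-0.4, 0.7, -5.1]
tcp_pos: [603.1, -49.4, 94.2]
ee_rot: [-2.899, 0.043, -0.004]
contact_force: [-0.3, -0.8, -4.3]
tcp_pos: [603.0, -49.3, 92.0]
ee_rot: [-2.899, 0.043, -0.004]
contact_force: [-0.9, -0.3, -4.8]
[-0.77176367  0.07308068 -0.00719334]
mask [ 238  147   83   73 4423]
mask [ 209  116   85   90 5386]
[605.4  33.5  86.9] 3.9 [ 0.8  0.1 -0.3  0.   0.3 -0.2  0.3  0.7  0.   0.  -0.1 -0.2  0.   0.2
 -0.4 -0.4  1.1 -0.3 -0.7 -0.4  0.   0.  -0.3  1.1  0.1]
[209. 116.] [293. 205.] [209.14270492 116.85083295]
```

```bash
python3 -m pendant '[[0,0,0,0,0,-0.25,-1],[0,0,0,0,0,-0.5,-1],[0,0,0,0,0,-0.5,-1]]'|sed -n 2,4p; python3 -m pendant '[[0,0,0,0,0,-0.1,-1],[0,0,0,0,0,-0.2,-1],[0,0,0,0,0,-0.2,-1]]'|sed -n 2,4p;  python3 -m pendant '[[0,0,0,0,0,-0.1,-1],[0,0,0,0,0,-0.2,-1],[0,0,0,0,0,-0.2,-1]]'|sed -n 2,4p
```

```text
tcp_pos: [603.5, -50.0, 87.7]
ee_rot: [-2.899, 0.043, -0.005]
contact_force: [-3.6, -4.5, 12.4]
tcp_pos: [603.9, -50.6, 87.1]
ee_rot: [-2.9, 0.043, -0.007]
contact_force: [-8.7, -11.8, 30.9]
tcp_pos: [604.4, -51.3, 86.4]
ee_rot: [-2.9, 0.043, -0.009]
contact_force: [-15.2, -19.2, 50.5]
```

That pressed much harder than intended: chaining the steps put about 50 N on the tool before I saw a reading. Backing off at once.

```bash
python3 -m pendant '[[0,0,0,0,0,0.5,-1],[0,0,0,0,0,0.65,-1],[0,0,0,0,0,0.65,-1]]'
```

```text
time_s: 23.58
tcp_pos: [603.2, -49.4, 89.8]
ee_rot: [-2.899, 0.044, -0.005]
contact_force: [0.8, 0.1, -4.9]
grip_width: 6.3
grip_force: 119.0
```

```bash
python3 -m pendant '[[0,0,0,0,0,-0.05,-1],[0,0,0,0,0,-0.05,-1],[0,0,0,0,0,-0.05,-1]]'|sed -n 2,4p
python3 - <<'E'
from tilt import *
A={"scene":np.arange(-60,121,15),"top":np.arange(-190,-30,15)}
print(telemetry.state()["ft_torque"])
p=viewer.read_camera("scene");t=viewer.read_camera("top")
ms={"scene":mask(p,(170,90,345,262)),"top":mask(t,(180,100,320,206))}
fit3(ms,A,[29,80,.01],605);print(ms["top"].min(0),ms["top"].max(0),proj("top",PT+[604.8,28.8,75]).min(0))
E
```

```text
tcp_pos: [602.8, -49.2, 88.5]
ee_rot: [-2.898, 0.044, -0.003]
contact_force: [1.6, -0.4, -5.2]
[-0.7162744   0.06172732 -0.01040323]
mask [ 238  148   83   73 4393]
mask [ 209  116   84   90 5344]
[605.3  33.   83.7] 3.4 [ 0.7  0.5 -0.4 -0.1  0.1 -0.4  0.7  1.3  0.2 -0.1 -0.3 -0.1  0.1  0.2
 -0.4 -0.2  0.9 -0.5 -0.7 -0.4 -0.2 -0.  -0.1  1.5  0.1]
[209. 116.] [292. 205.] [209.2556334  117.19812105]
```

```bash
python3 -m pendant '[[0,0,0,0,0,-0.04,-1],[0,0,0,0,0,-0.04,-1],[0,0,0,0,0,-0.04,-1]]'|sed -n 2,4p
```

```text
tcp_pos: [602.9, -49.3, 88.6]
ee_rot: [-2.898, 0.044, -0.003]
contact_force: [0.1, 0.4, -5.0]
```

```bash
python3 -m pendant '[[0,0,0,0,0,-0.04,-1],[0,0,0,0,0,-0.04,-1],[0,0,0,0,0,-0.04,-1]]'|sed -n 2,4p
```

```text
tcp_pos: [603.0, -49.4, 88.4]
ee_rot: [-2.899, 0.044, -0.004]
contact_force: [-0.1, -0.9, -3.2]
```

```bash
python3 -m pendant '[[0,0,0,0,0,-0.03,-1],[0,0,0,0,0,-0.03,-1]]' 20|sed -n 2,6p;python3 -m pendant '[[0,0,0,0,0,0,-0.7],[0,0,0,0,0,0,-0.5],[0,0,0,0,0,0,-0.3],[0,0,0,0,0,0,-0.1],[0,0,0,0,0,0,0.1],[0,0,0,0,0,0,0.1],[0,0,0,0,0,0,0.1]]'
python3 - <<'E'
from tilt import *
A={"scene":np.arange(-60,121,15),"top":np.arange(-190,-30,15)}
p=viewer.read_camera("scene");t=viewer.read_camera("top")
ms={"scene":mask(p,(170,90,345,262)),"top":mask(t,(180,100,320,206))}
fit3(ms,A,[29,80,.01],605);print(ms["top"].min(0),ms["top"].max(0),proj("top",PT+[604.8,28.8,75]).min(0))
E
```

```text
tcp_pos: [603.1, -49.5, 88.2]
ee_rot: [-2.899, 0.043, -0.004]
contact_force: [-1.4, -1.6, 0.7]
grip_width: 6.5
grip_force: 120.4
time_s: 25.18
tcp_pos: [603.0, -49.3, 88.0]
ee_rot: [-2.899, 0.044, -0.004]
contact_force: [0.1, 0.4, 0.8]
grip_width: 47.0
grip_force: 0.0
mask [ 234  149   88   72 4369]
mask [ 207  117   84   89 5346]
[605.1  32.4  80.1] -1.7 [ 0.5  0.3 -0.3  0.1  0.9 -0.2  0.4  1.3  0.2  0.1 -0.2 -0.4 -0.1 -0.2
 -0.3 -0.9  0.2 -0.4 -0.7 -0.2  0.1 -0.3 -0.3  1.3  0. ]
[207. 117.] [290. 205.] [209.2556334  117.19812105]
```

```bash
python3 -m pendant '[[0,0,0,0,-0.4,1.6,0.1],[0,0,0,0,-1.2,4.8,0.1],[0,0,0,0,-2.2,8.8,0.1],[0,0,0,0,-4,13,0.1],[-0.12,0,0,-3,-9,14,0.1],[-0.24,0,0,-6,-17,14,-1],[-0.24,0,0,-9,-24,14,-1],[-0.24,0,0,-9,-24,14,-1],[-0.24,0,0,-9,-24,14,-1],[-0.24,0,0,-9,-24,14,-1],[-0.24,0,0,-9,-24,14,-1]]'
python3 - <<'E'
from tilt import *
A={"scene":np.arange(-90,110,15),"top":np.arange(-200,20,15)}
A0={"scene":np.arange(-180,180,15),"top":np.arange(-180,180,15)}
p=viewer.read_camera("scene");t=viewer.read_camera("top");np.savez("im4.npz",s=p,t=t)
m={"scene":mask(p,(170,90,345,262)),"top":mask(t,(180,100,320,225))}
for z in m:print(m[z].min(0),m[z].max(0))
fit3(m,A0,[29,75,.01],605);fit(m,A0,[605,29,75,.01,.01])
print(proj("top",PT+[604.8,28.8,75]).min(0),proj("top",PT+[604.8,28.8,75]).max(0),proj("scene",PT+[604.8,28.8,75]).min(0),proj("scene",PT+[604.8,28.8,75]).max(0))
E
```

```text
time_s: 26.2
tcp_pos: [511.6, -292.5, 228.1]
ee_rot: [-3.139, 0.051, -0.01]
contact_force: [0.6, -0.0, -0.8]
grip_width: -0.0
grip_force: 0.0
mask [ 234  149   89   72 4887]
mask [ 207  117   85   90 5632]
[234. 149.] [322. 220.]
[207. 117.] [291. 206.]
[604.8  33.8  77.7] -1.9 [-0.3 -0.2  0.5  1.1 -0.4  0.1  0.4  0.   0.1  0.2 -0.2  0.4  0.4  0.2
  1.   2.   0.8  0.5  0.1 -0.2 -0.2 -0.3  0.5 -0.5  1.  -0.  -0.1  0.6
 -0.9 -0.9  0.2 -0.6 -1.  -0.1  1.2  1.1  1.8  1.4  1.6  1.3  1.7 -0.
 -3.3 -4.2 -2.   2.3  2.8  0.9 -0.1]
[606.1  34.   78. ] [-1.7 -1.3] [-0.1 -0.2  0.4  0.9 -0.7 -0.4 -0.1 -0.3  0.1  0.3 -0.   0.5  0.3  0.
  0.8  1.5  0.5  0.1 -0.1 -0.4 -0.4 -0.4  0.5 -0.4  1.  -0.  -0.1  0.6
 -0.8 -0.7  0.3 -0.5 -0.9 -0.1  1.2  1.2  1.8  1.5  1.8  1.5  1.7  0.
 -3.2 -4.1 -1.8  2.4  2.8  1. ]
[209.2556334  117.19812105] [295.76942184 202.89317121] [231.17500798 149.81513209] [319.43542881 221.81938202]
```

The bowl is released and upright, about 5 mm off the pan centre, inside the 12 mm margin. For tare I'll flip the wrist well away from the bowl, at y = -230, then come in low from the front.

```bash
python3 -m pendant '[[0,-0.2,0,0,3,-1,-1],[0,-0.4,0,0,5,-2,-1],[0,-0.6,0,0,6,-4,-1],[0,-0.75,0,-0.8,6,-6,-1],[0,-0.75,0,-0.8,6,-6,-1],[0,-0.75,0,-0.8,6,-6,-1],[0,-0.75,0,-0.8,6,-6,-1],[0,-0.75,0,-0.8,6,-8,-1],[0,-0.75,0,-0.8,6,-8,-1],[0,-0.75,0,-0.8,6,-8,-1],[0,-0.75,0,-0.8,6,-8,-1],[0,-0.75,0,-0.8,6,-8,-1],[0,-0.75,0,-0.8,6,-8,-1],[0,-0.75,0,-0.8,6,-8,-1],[0,-0.75,0,-0.8,6,-8,-1],[0,-0.75,0,-0.8,6,-8,-1]]'
python3 - <<'E'
from h import *
s=telemetry.state();print(s["joints"].round(2),s["joint_vel"].round(2))
print(rel([502,-230,62],Rt(.75)))
E
```

```text
time_s: 27.63
tcp_pos: [505.6, -228.5, 148.2]
ee_rot: [-2.905, 0.04, -1.153]
contact_force: [-0.3, 0.3, -0.4]
grip_width: -0.1
grip_force: 0.0
[-0.89  0.36  2.46  1.88  0.6  -1.07] [ 0.   -0.01 -0.01  0.01  0.   -0.02]
(array([-0.0239,  0.0058, -0.0102]), array([-0.36, -0.15, -8.62]))
```

```bash
python3 -m pendant '[[-0.024,0.006,-0.01,-0.36,0,-3,-1],[-0.024,0.006,-0.01,-0.36,0,-6,-1],[-0.024,0.006,-0.01,-0.36,0,-8.6,-1],[-0.024,0.006,-0.01,-0.36,3,-8.6,-1],[-0.024,0.006,-0.01,-0.36,6,-8.6,-1],[-0.024,0.006,-0.01,-0.36,8,-8.6,-1],[-0.024,0.006,-0.01,-0.36,8,-8.6,-1],[-0.024,0.006,-0.01,-0.36,8,-8.6,-1]]'
python3 - <<'E'
from h import *
s=telemetry.state();print(s["joints"].round(2),s["joint_vel"].round(2))
print(rel([502,53.7,57],Rt(.75)))
E
```

```text
time_s: 28.3
tcp_pos: [502.7, -146.9, 62.3]
ee_rot: [2.914, -0.038, 1.15]
contact_force: [-0.3, -0.1, 0.5]
grip_width: -0.1
grip_force: 0.0
[-0.67  0.64  2.64  2.57  0.87 -1.68] [-0.04 -0.01 -0.03 -0.01 -0.01 -0.01]
(array([-0.0008,  0.0016, -0.0029]), array([-0.07, 20.06, -0.53]))
```

```bash
python3 -m pendant '[[0,0,0,0.9,0,-1.3,-1],[0,0,0,0.9,3,-1.3,-1],[0,0,0,0.9,6,-1.3,-1],[0,0,0,0.9,9,-1.3,-1],[0,0,0,0.9,10,-1.3,-1],[0,0,0,0.9,10,-1.3,-1]]'
python3 - <<'E'
from h import *
s=telemetry.state();print(s["joints"].round(2),s["joint_vel"].round(2))
print(rel([512,53.7,48],Rt(.75)))
E
```

```text
time_s: 28.8
tcp_pos: [525.5, -48.4, 51.4]
ee_rot: [2.921, -0.036, 1.138]
contact_force: [-1.1, 0.7, 0.5]
grip_width: 0.1
grip_force: 0.0
[-0.29  0.69  2.67  2.92  0.95 -1.64] [-0.08  0.   -0.   -0.06  0.   -0.04]
(array([-0.0019, -0.0071, -0.0045]), array([-1.35, 10.21, -0.34]))
```

```bash
python3 - <<'E'
from h import *
print(rel([517,-48.4,43],Rt(np.radians(40))))
E
python3 -m pendant '[[0,0.046,0,0.6,0,0.2,-1],[0,0.046,0,0.6,0,0.2,-1],[0,0.046,0,0.6,0,0.2,-1]]'
python3 - <<'E'
from h import *
s=telemetry.state();print(s["joints"].round(3))
print(rel([518,53.7,42],Rt(np.radians(40))))
E
```

```text
(array([-0.0006,  0.0447, -0.0045]), array([-0.85,  0.  , -0.84]))
time_s: 29.05
tcp_pos: [532.2, -52.4, 54.7]
ee_rot: [2.939, -0.04, 1.074]
contact_force: [0.5, 0.1, 1.0]
grip_width: -0.2
grip_force: 0.0
[-0.274  0.612  2.617  2.92   0.786 -1.604]
(array([ 0.0023,  0.0027, -0.0005]), array([-1.42, 10.61, -1.27]))
```

```bash
python3 -m pendant '[[0,0,0,-0.8,0,-0.7,-1],[0,0,0,-1.42,0.2,-1.27,-1],[0,0,0,-1.42,0.2,-1.27,-1],[0,0,0,-1.42,0.2,-1.27,-1]]'
python3 - <<'E'
from h import *
s=telemetry.state();print(s["joints"].round(3))
print(rel([518,53.7,42],Rt(np.radians(40))))
E
```

```text
time_s: 29.38
tcp_pos: [515.0, -50.2, 39.5]
ee_rot: [2.944, -0.043, 1.065]
contact_force: [0.6, -0.1, -0.4]
grip_width: -0.3
grip_force: 0.0
[-0.282  0.678  2.659  2.934  0.884 -1.635]
(array([ 0.0009, -0.0038,  0.0011]), array([ 0.3 , 10.39,  0.25]))
```

```bash
python3 -m pendant '[[0,0,0,0.3,1,0.25,-1],[0,0,0,0.3,3,0.25,-1],[0,0,0,0.3,5,0.25,-1],[0,0,0,0.3,6,0.25,-1],[0,0,0,0.3,6,0.25,-1]]'
```

```text
time_s: 29.8
tcp_pos: [518.9, 12.2, 42.9]
ee_rot: [2.944, -0.037, 1.068]
contact_force: [0.6, -0.3, -0.6]
grip_width: 0.2
grip_force: 0.0
```

```bash
python3 -m pendant '[[0,0,0,0,1.2,0,-1],[0,0,0,0,2.4,0,-1],[0,0,0,0,3.4,0,-1],[0,0,0,0,4.4,0,-1],[0,0,0,0,4.4,0,-1],[0,0,0,0,4.4,0,-1]]'
python3 - <<'E'
from h import *
s=telemetry.state();print(s["joints"].round(3),s["tcp_pos"])
print(rel([537.4,53.7,16.9],Rt(np.radians(40))))
E
```

```text
time_s: 30.3
tcp_pos: [518.7, 54.4, 42.6]
ee_rot: [2.943, -0.04, 1.066]
contact_force: [0.2, 0.5, 0.1]
grip_width: -0.3
grip_force: 0.0
[ 0.122  0.659  2.64   3.27   0.851 -1.542] [518.72924688  54.36614348  42.64015058]
(array([ 0.0016, -0.0031, -0.001 ]), array([ 1.87, -0.07, -2.57]))
```

```bash
python3 -m pendant '[[0,0,0,0.4,-0.03,-0.55,-1],[0,0,0,0.8,-0.05,-1.1,-1],[0,0,0,1.1,-0.05,-1.5,-1],[0,0,0,1.3,-0.05,-1.79,-1],[0,0,0,1.3,-0.05,-1.79,-1]]'
```

```text
time_s: 30.72
tcp_pos: [531.5, 53.5, 23.4]
ee_rot: [2.944, -0.041, 1.063]
contact_force: [0.0, -0.7, -0.3]
grip_width: 0.1
grip_force: 0.0
```

```bash
python3 -m pendant '[[0,0,0,0.08,0,-0.13,-1],[0,0,0,0.17,0,-0.26,-1],[0,0,0,0.17,0,-0.26,-1],[0,0,0,0.17,0,-0.26,-1]]'
```

```text
time_s: 31.05
tcp_pos: [532.6, 53.9, 21.7]
ee_rot: [2.944, -0.04, 1.064]
contact_force: [0.6, -0.4, 0.4]
grip_width: -0.1
grip_force: 0.6
```

```bash
python3 -m pendant '[[0,0,0,0.05,0,-0.1,-1],[0,0,0,0.1,0,-0.2,-1],[0,0,0,0.1,0,-0.2,-1]]'
```

```text
time_s: 31.3
tcp_pos: [533.7, 53.9, 19.7]
ee_rot: [2.944, -0.04, 1.064]
contact_force: [-1.9, -1.5, 3.2]
grip_width: 0.2
grip_force: 1.7
```

```bash
python3 -m pendant '[[0,0,0,0.045,0,-0.09,-1],[0,0,0,0.09,0,-0.18,-1],[0,0,0,0.09,0,-0.18,-1]]'|sed -n 2,6p
```

```text
tcp_pos: [534.6, 53.9, 17.8]
ee_rot: [2.943, -0.041, 1.064]
contact_force: [-2.7, -1.3, 4.1]
grip_width: 0.2
grip_force: 2.7
```

```bash
python3 -m pendant '[[0,0,0,0.03,0,-0.06,-1],[0,0,0,0.055,0,-0.11,-1],[0,0,0,0.055,0,-0.11,-1],[0,0,0,0.055,0,-0.11,-1]]'|sed -n 2,6p;python3 -c "
from cell import telemetry as t;print(t.state()['contact_force'])"
```

```text
tcp_pos: [535.1, 53.9, 16.8]
ee_rot: [2.944, -0.04, 1.064]
contact_force: [-4.5, -0.9, 4.9]
grip_width: 0.0
grip_force: 3.2
[-4.54349244 -0.92793046  4.93694209]
```

```bash
python3 -m pendant '[[0,0,0,0.03,0,-0.06,-1],[0,0,0,0.03,0,-0.06,-1],[0,0,0,0.03,0,-0.06,-1]]'|sed -n 2,6p
```

```text
tcp_pos: [535.4, 53.9, 16.2]
ee_rot: [2.943, -0.041, 1.064]
contact_force: [-4.1, -1.8, 6.2]
grip_width: -0.1
grip_force: 3.5
```

```bash
python3 -m pendant '[[0,0,0,-0.5,0,0.6,-1],[0,0,0,-1,0,1.3,-1],[0,0,0,-1.7,0,2.4,-1],[0,0,0,-1.7,0,2.4,-1],[0,0,0,-1.7,-3,2.4,-1],[0,0,0,-1.7,-6,2.4,-1],[0,0,0,-1.7,-9,2.4,-1],[0,0,0,-1.7,-12,2.4,-1],[0,0,0,-1.7,-15,2.6,-1],[0,0,0,-1.7,-18,4,-1],[0,0,0,-1.7,-20,7,-1],[0,0,0,-1.7,-20,10,-1],[0,0,0,-1.7,-20,10,-1],[0,0,0,-1.7,-20,10,-1],[0,0,0,-1.7,-20,10,-1],[0,0,0,-1.7,-20,10,-1]]'
python3 - <<'E'
from tilt import *
p=viewer.read_camera("scene");t=viewer.read_camera("top")
m={"scene":mask(p,(170,90,345,262)),"top":mask(t,(180,100,320,225))}
z=np.load("im4.npz");d=cv2.absdiff(z["s"],p).max(2);print("changed px by scale",(d[140:240,230:330]>40).sum())
for k in m:print(m[k].min(0),m[k].max(0))
E
```

```text
time_s: 33.47
tcp_pos: [518.1, -145.2, 115.2]
ee_rot: [2.945, -0.04, 1.062]
contact_force: [-0.5, 0.3, -0.5]
grip_width: 0.0
grip_force: 0.0
mask [ 234  149   89   72 4892]
mask [ 207  117   85   90 5639]
changed px by scale 0
[234. 149.] [322. 220.]
[207. 117.] [291. 206.]
```

The bowl hasn't moved, every key is up again and the robot is clear, so I'm handing in.

```bash
python3 -c "
from cell import manip;print(manip.sign_off())"
```

```text
the job is handed in; nothing more can be done
None
```

Handed in, but it may fail on force: setting the bowl down briefly put about 50 N on the tool, probably through the bowl onto the pan, above the scale's 20 N limit. Power, unit and tare went down at about 7 N each in the order asked, judged by force only, and the bowl is upright about 5 mm off the pan centre with the robot clear.

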